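Offer the cover plate up to the signal housing

ROBOT

A 6-joint arm with a two-finger parallel gripper is mounted at the origin on the work surface. World frame = base frame: x ahead of the robot, y to its left, z up, the work surface at z = 0. Lengths are in m, angles in rad, forces in N, time in s.
With the tool pointing down it reaches from about 0.375 to 0.975 m from the base axis. Payload 3.8 kg.
Tool frame: the origin (TCP) lies on the centre line of the jaws, within the pads' length; the fingertips stand 14 mm ahead of it and the grasp point (between the pads) lies 5 mm behind it; x points along the fingers, y is the direction in which the jaws open and shut, and the axes are right-handed (so a half turn about x gives the same grasp; the last joint's range is limited). The gripper opens to 85 mm and grips with 20 to 120 N. Pads are 22 mm wide; open, the fingers measure 114 mm over their backs; the gripper's body (76 mm by 85 mm) begins 54 mm behind the grasp point. The pads swing forward as they close: fully open they stand 13 mm farther back than shut.
Start: joints at [1.086, 0.264, 1.604, -0, 1.274, -0.037], TCP at [0.292, 0.608, 0.245] pointing down, gripper open.
Joint ranges: [-2.63, 2.63], [-0.94, 2.18], [0.31, 2.57], [-1.31, 4.45], [0, 2.66], [-2.55, 2.55]. Speed limits (rad/s): [2.57, 2.57, 3.14, 3.14, 3.14, 3.14].

INTERFACE

Orientations are given as a rotation vector (axis times angle).
In Python, from workcell import bot gives the robot as it stands.
- The arm moves only by the shell command python3 -m creep 'ROWS' [FORCE]. ROWS is JSON, a list of rows, each an object with "grip": the finger opening in cm, from 0 to 8.54; "dp": the shift along the tool's x, y, z in cm, a list of three; "rotation": the turn, a rotation vector about the tool's x, y, z in rad, a list of three. A call has 1 to 5 rows; each row is the pose to reach, as a shift and turn from the pose commanded when the call began, along the tool's axes at that moment; what a row does not reach only later rows make up. A row lasts 1/12 s, in which the tool goes at most 41.7 mm and 7.16 degrees, less where a joint would pass 70% of its speed; a pose out of reach is approached as far as the arm can. A call with a gripper value outside its range is refused whole. The fingers move at their own pace and stop on an object; FORCE is the grip in N (left out, the last holds). Time passes only in rows, so rows that repeat a pose let the fingers close. It gives the time, the measured TCP pose, the force and the opening at its end, in the units of the state.
- bot.read_state(): the state, without advancing time (a new reading comes with each control period).
- bot.read_camera(name): name is "scene" or "top" or "wrist"; returns (picture, depth): 420x560x3 uint8, red, green, blue; 420x560 float32, m along the optical axis (not along the pixel's ray), 0 where there is no reading.
- bot.get_calibration(name): a dict with "fx", "fy", "cx", "cy" (pixels), "dist" ([k1, k2, p1, p2, k3] as OpenCV has them; the pictures are not rectified), "rvec" (rotation vector, rad) and "tvec" (3), from world to camera coordinates, as OpenCV has them. Camera axes: x right, y down, z forward; pixel columns grow to the right and rows downward; lengths in m; the calibration is good to about 2 mm. A picture is of the moment at which its call begins: read the wrist's pose just before it. get_calibration takes no time and is no camera call; for the wrist camera it gives the pose at the moment of the call.
- bot.finish_job(): hands the job in, once; it reports no verdict.
The state is a dict: "time": time; "q": joint angles; "joint_vel": joint speeds; "joint_torque": joint torques, N m; "tool_pos": TCP position; "tcp_rot": TCP orientation; "wrist_force": force on the tool from outside, world axes, zero at the start; "torque": the same for the moment, N m; "width": opening from 0.0 (shut) to 1.0 (fully open).
Only numpy, scipy, OpenCV 4.12 (cv2) and the standard library are available. Lean on these libraries where they do the work, as an engineer would, in place of code of your own. Each camera call takes 0.05 s, during which the arm holds its last target.

TASK

Pull the blue-fronted drawer right out to its stop and leave it open, then take the aluminium cover plate out of it by its black grip. Hold the plate level, hovering about 15 mm above the open blue housing without touching it, yellow-stripe end over the cable-gland end and lined up so that each threaded hole of the housing shows fully through its hole in the plate, ready for the screws. Finish while still holding the plate there, motionless, and leave the two test cylinders, the dark steel disc and the red screw tray undisturbed.

Things in the scene. Friction and masses are not known exactly. Their poses are not given: they have to be found in the camera images.
- cabinet: low grey steel drawer unit fixed on the bench, 300 deep (its x) x 240 wide (its y) x 85 high, with one blue-fronted drawer; origin: on the bench under the middle of its front edge (the blue front is 12 thick, ahead of that), x pointing into the cabinet; the front looks along its own -x, and the drawer slides out along that direction. A digital indicator (70 x 160 x 70 high) is fixed on the rear of its top
- drawer (a joint): how far the drawer is pulled out, m: 0 shut, 0.170 at its stop. It starts a little ajar, 30 to 60 mm out. It runs stiffly (about 2.5 N friction plus 8 N per m/s) and stays where it is left
- drawer_handle (a point): middle of the drawer's handle: a level steel bar, 11 diameter, 110 long along the cabinet's y, 58 above the bench, its axis 42 in front of the drawer's front (36 free between bar and front), on two posts 47 either side of the middle. It moves with the drawer. The blue front is 12 thick and 240 wide, its top edge 82 above the bench
- drawer_floor (a point): centre of the black floor of the drawer's front compartment, 15 above the bench; it moves with the drawer. The compartment is 155 long (cabinet x) x 206 wide, starts 17 behind the outer face of the blue front, has walls up to 50 to 55 above the bench, and lies wholly outside the cabinet when the drawer is at its stop
- cover: loose aluminium plate 80 (its x) x 120 (its y) x 6, about 0.22 kg, flat in the drawer's front compartment (mostly hidden until the drawer is pulled out), its y within 0.2 rad of the cabinet's y at first; origin: centre of its underside, z up. A black grip block 14 (x) x 44 (y) stands at its middle, from 6 to 46 above the underside. Yellow stripe at the +y end, where the two holes lie farther apart. Four 14 diameter through holes
- housing: blue open-topped signal housing fixed to the bench, 80 (its x) x 120 (its y) x 45 high; origin: centre of its underside. A black cable gland sticks out 26 from its +y end (centred 24 above the bench). Nothing inside stands above its rim; four white corner bosses with threaded holes (6 diameter) are flush with the rim at 45
- cover_hole0 (a point): centre of cover hole 0 at the plate's underside, at (29, 49, 0) in the cover's frame (yellow-stripe end)
- housing_hole0 (a point): mouth of threaded hole 0 of the housing, at (29, 49, 45) in the housing's frame (gland end); cover hole 0 belongs above it
- cover_hole1 (a point): centre of cover hole 1 at the plate's underside, at (-29, 49, 0) in the cover's frame (yellow-stripe end)
- housing_hole1 (a point): mouth of threaded hole 1 of the housing, at (-29, 49, 45) in the housing's frame (gland end); cover hole 1 belongs above it
- cover_hole2 (a point): centre of cover hole 2 at the plate's underside, at (-17, -49, 0) in the cover's frame (plain end)
- housing_hole2 (a point): mouth of threaded hole 2 of the housing, at (-17, -49, 45) in the housing's frame (plain end); cover hole 2 belongs above it
- cover_hole3 (a point): centre of cover hole 3 at the plate's underside, at (17, -49, 0) in the cover's frame (plain end)
- housing_hole3 (a point): mouth of threaded hole 3 of the housing, at (17, -49, 45) in the housing's frame (plain end); cover hole 3 belongs above it
- specimen_steel: loose bystander: upright steel test cylinder, 30 diameter, 60 tall; origin: centre of its underside
- specimen_mortar: loose bystander: upright grey mortar test cylinder, 40 diameter, 60 tall; origin: centre of its underside
- platen: loose bystander: dark steel disc, 50 diameter, 25 tall, lying flat between drawer and housing; origin: centre of its underside
- screw_tray: loose bystander: red open tray 80 x 100 x 22 with the four screws standing in it; origin: centre of its underside

How it is judged:
On the way, in this order (a step that is already met when the one before it is completed fails the run):
1. the drawer is pulled out to its stop (within 6 mm) (value of joint drawer above 0.164 m), for 0.1 s.
2. the cover is lifted out of the drawer by the gripper (height (world z) of cover above 0.06 m and contact force between cover and the fingers above 1 N and contact force between cover and cabinet below 0.1 N), for 0.2 s.
At the end, for the whole second after the job is handed in: For the last second the gripper holds the cover still, touching neither housing nor drawer, underside 5 to 30 mm above the rim, within 0.08 rad of level, each hole within 4 mm (from above) of its threaded hole; the drawer is at least 155 mm out (horizontal distance between cover_hole0 and housing_hole0 below 0.004 m and horizontal distance between cover_hole1 and housing_hole1 below 0.004 m and horizontal distance between cover_hole2 and housing_hole2 below 0.004 m and horizontal distance between cover_hole3 and housing_hole3 below 0.004 m and z of cover in the frame of housing between 0.05 and 0.075 m and angle between cover's own z axis and vertical below 0.08 rad and contact force between cover and the fingers above 1 N and contact force between cover and housing below 0.1 N and contact force between cover and cabinet below 0.1 N and linear speed of cover below 0.02 m/s and angular speed of cover below 0.15 rad/s and value of joint drawer above 0.155 m); the arm keeps its last pose, push and grip.
It fails at once if the cover is set or knocked against the housing (over 1 N) (contact force between cover and housing above 1 N).
It fails at once if a test cylinder, the steel disc or the screw tray is shifted by more than 20 mm or tipped over (distance of any of specimen_steel, specimen_mortar, platen, screw_tray from where it was at the start of the episode above 0.02 m or angle between any of specimen_steel, specimen_mortar, platen, screw_tray's own z axis and vertical above 0.5 rad).
It also fails if it takes over 54 s, if anything falls off the work surface, if the arm or the gripper's body presses on something with over 40 N, if the wrist force passes 120 N, or if a joint passes its speed limit or range.

## Working session

There is one attempt and no reset: what is moved stays moved. The work goes in short steps, Python scripts to look and compute and a shell command to move; the robot and the scene stay as the last step left them, time stands still between calls to the robot, and variables do not carry over. Pictures are saved under pics/ and viewed, and the job is handed in when it is done.

```bash
ls; mkdir -p pics; python3 - <<'E'
from workcell import bot
import cv2
print(bot.read_state())
for n in ("scene","top","wrist"):
    c=bot.get_calibration(n); print(n,c)
    p,d=bot.read_camera(n); cv2.imwrite(f"pics/{n}0.png",p[:,:,::-1])
    import numpy as np; np.savez(f"/tmp/{n}0.npz",p=p,d=d,**{k:np.array(v) for k,v in c.items()})
E
```

```text
pics
{'time': 0.0, 'q': array([ 1.08613098e+00,  2.64770380e-01,  1.60541910e+00,  3.18698790e-06,
        1.27366669e+00, -3.68630894e-02]), 'joint_vel': array([-0.00070183,  0.0005274 , -0.00052679,  0.00040724, -0.00070723,
       -0.00141007]), 'joint_torque': array([ 6.80995254e-04, -5.15093601e+01, -3.67322803e+01,  1.30992257e-04,
        1.27895147e-02,  1.31144537e-05]), 'tool_pos': array([0.29191191, 0.60782624, 0.24392601]), 'tcp_rot': array([ 0.34947037,  1.54270784, -0.35292835]), 'wrist_force': array([-0.86613858,  0.01873473,  0.72204526]), 'torque': array([ 0.01739852, -0.05060531, -0.00533293]), 'width': 0.9980957622001055}
scene {'fx': 389.1745532460257, 'fy': 389.1745532460257, 'cx': 275.12000010345434, 'cy': 206.53798617604332, 'dist': array([-0.03576757,  0.        ,  0.        ,  0.        ,  0.        ]), 'rvec': array([ 1.20448839,  2.26785879, -1.04560204]), 'tvec': array([ 0.2433006 , -0.31819876,  1.39657503])}
top {'fx': 539.7143104885685, 'fy': 539.7143104885685, 'cx': 281.1677216010982, 'cy': 208.71128175865036, 'dist': array([-0.18445055,  0.        ,  0.        ,  0.        ,  0.        ]), 'rvec': array([ 2.13621474, -2.08783667,  0.22760178]), 'tvec': array([0.09090822, 0.59736339, 1.06490042])}
wrist {'fx': 320.22206864565624, 'fy': 320.22206864565624, 'cx': 280.3831387144802, 'cy': 213.10563660973497, 'dist': array([-0.07051305,  0.        ,  0.        ,  0.        ,  0.        ]), 'rvec': array([-2.44058062, -1.53724945, -0.22254082]), 'tvec': array([-0.67295181, -0.03865824,  0.38110667])}
```

View pics/scene0.png

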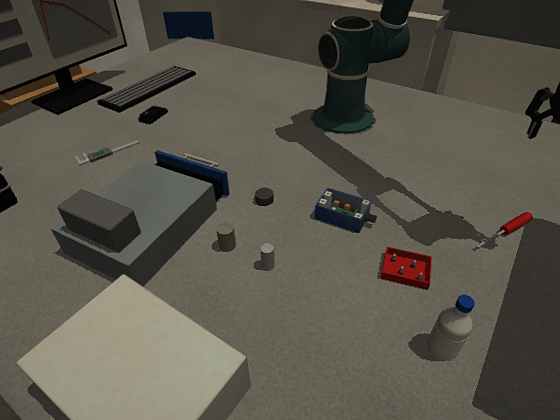

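View pics/top0.png

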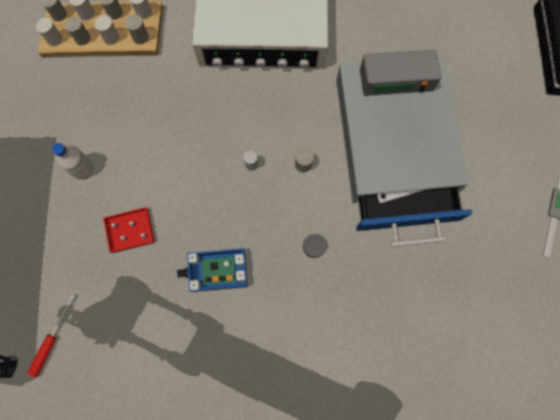

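View pics/wrist0.png

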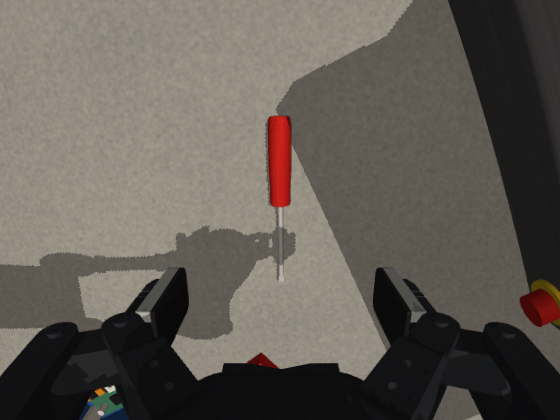

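The scene view shows the drawer slightly ajar at about (200,170) and the housing at (345,208). In the top view the handle is at about (418,242), the disc at (315,246), the housing at (218,270) with its gland to the left, and the cylinders at (250,160) and (305,160). Next I'll enlarge the key areas.

```bash
cat > h.py <<'E'
import numpy as np, cv2
from scipy.spatial.transform import Rotation as R
def load(n): return dict(np.load(f"/tmp/{n}.npz"))
def bp(c,uv,z):
    K=np.array([[c['fx'],0,c['cx']],[0,c['fy'],c['cy']],[0,0,1]],float)
    n=cv2.undistortPoints(np.array(uv,float).reshape(-1,1,2),K,np.array(c['dist'],float)).reshape(-1,2)
    Rm=cv2.Rodrigues(np.array(c['rvec'],float))[0]; t=np.array(c['tvec'],float)
    o=-Rm.T@t; d=np.c_[n,np.ones(len(n))]@Rm
    z=np.broadcast_to(np.array(z,float),(len(n),))
    return o+d*((z-o[2])/d[:,2])[:,None]
def proj(c,P):
    K=np.array([[c['fx'],0,c['cx']],[0,c['fy'],c['cy']],[0,0,1]],float)
    return cv2.projectPoints(np.array(P,float).reshape(-1,1,3),np.array(c['rvec'],float),np.array(c['tvec'],float),K,np.array(c['dist'],float))[0].reshape(-1,2)
def crop(p,x0,y0,w,h,s,f):
    im=cv2.resize(p[y0:y0+h,x0:x0+w,::-1],None,fx=s,fy=s,interpolation=cv2.INTER_CUBIC)
    im=np.clip(im.astype(float)*1.6,0,255).astype(np.uint8)
    for k in range(0,w,10): cv2.putText(im,str(x0+k) if k%20==0 else '',(k*s,8),0,.35,(0,255,255),1); cv2.line(im,(k*s,10),(k*s,14),(0,255,255),1)
    for k in range(0,h,10): cv2.putText(im,str(y0+k) if k%20==0 else '',(0,k*s+4),0,.35,(0,255,255),1)
    cv2.imwrite(f,im)
E
python3 - <<'E'
from h import *
c=load('top0'); 
crop(c['p'],170,240,90,60,8,'pics/hous.png'); crop(c['p'],340,170,140,90,5,'pics/drw.png')
Rm=cv2.Rodrigues(c['rvec'])[0]; print(-Rm.T@c['tvec'])
print(R.from_rotvec([0.34947037,1.54270784,-0.35292835]).as_matrix())
E
```

```text
[0.35932682 0.10646044 1.16562028]
[[-1.05729534e-03  4.32985177e-01  9.01400421e-01]
 [-2.00140455e-03  9.01398203e-01 -4.32986459e-01]
 [-9.99997438e-01 -2.26186147e-03 -8.64656189e-05]]
```

View pics/hous.png

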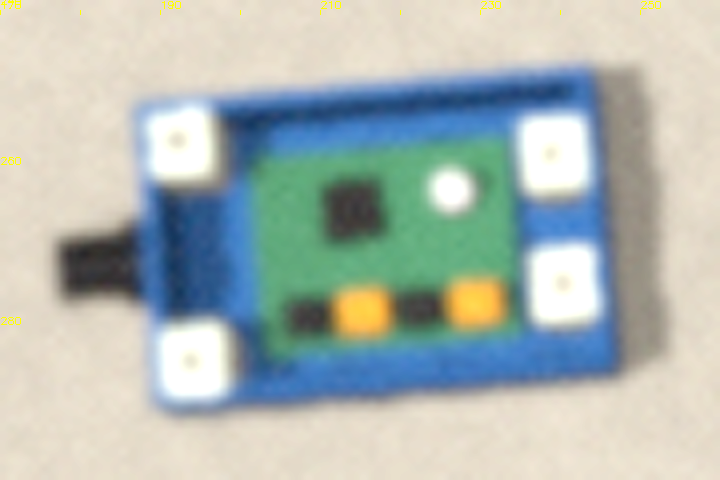

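View pics/drw.png

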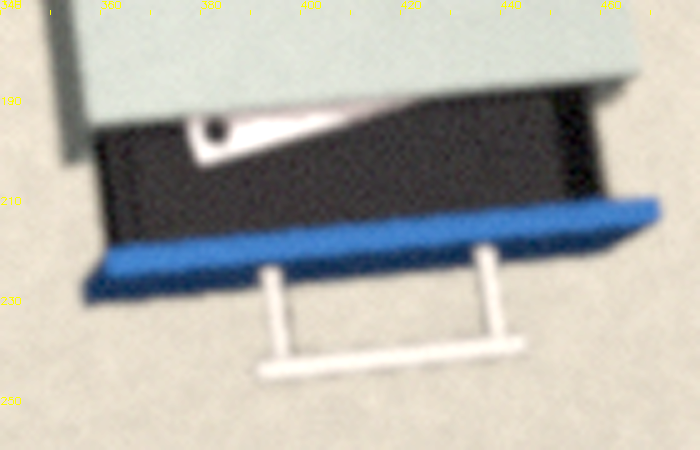

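```bash
python3 - <<'E'
from h import *
c=load('top0')
h=bp(c,[(191.8,257.1),(193.3,284.6),(239.8,274.9),(238.3,258.7)],.045); print(h)
m=np.array([[29,49],[-29,49],[-17,-49],[17,-49]])/1e3
# rigid fit
mc,hc=m.mean(0),h[:,:2].mean(0); A=(m-mc).T@(h[:,:2]-hc); th=np.arctan2(A[0,1]-A[1,0],A[0,0]+A[1,1])
Q=np.array([[np.cos(th),-np.sin(th)],[np.sin(th),np.cos(th)]]); t=hc-Q@mc
print('housing',t,th,(m@Q.T+t-h[:,:2])*1e3)
e=bp(c,[(391.2,244),(444.6,238.2)],.058); print('handle',e,np.linalg.norm(e[1]-e[0]))
print(e.mean(0)); d=(e[0]-e[1]); print('yaw of cab y vs world y',np.arctan2(-d[0],d[1]))
print('platen,cylM,cylS',bp(c,[(315,245),(305,158),(251,158),(130,230)],[.025,.06,.06,.0]))
# front top outer edge
print(bp(c,[(360+0.6,219.2),(471.5,211)],.082))
E
```

```text
[[0.49089378 0.28938326 0.045     ]
 [0.43351536 0.2833782  0.045     ]
 [0.45644178 0.18726506 0.045     ]
 [0.49018798 0.19159071 0.045     ]]
housing [0.46775973 0.23790431] 0.11336219584097562 [[ 0.13694867  0.4870039 ]
 [-0.1123521  -0.06887349]
 [-0.03007945  0.03072378]
 [ 0.00548287 -0.44885418]]
handle [[ 0.52617625 -0.12705065  0.058     ]
 [ 0.54051396 -0.24267433  0.058     ]] 0.11650924498366569
[ 0.53334511 -0.18486249  0.058     ]
yaw of cab y vs world y 0.1233734456428806
platen,cylM,cylS [[0.52572139 0.03053751 0.025     ]
 [0.70802291 0.05597596 0.06      ]
 [0.70524224 0.17162534 0.06      ]
 [0.55233397 0.43881024 0.        ]]
[[ 0.57284119 -0.05908561  0.082     ]
 [ 0.59555953 -0.29642104  0.082     ]]
```

```bash
cat >> h.py <<'E'
def Rt(yaw):
    x=np.array([0,0,-1.]);y=np.array([np.cos(yaw),np.sin(yaw),0]);return np.c_[x,y,np.cross(x,y)]
def go(x,y,z,yaw):
    from workcell import bot
    s=bot.read_state(); T=R.from_rotvec(s['tcp_rot']).as_matrix()
    d=np.array([x,y,z])-s['tool_pos']
    r=R.from_matrix(T.T@Rt(yaw)).as_rotvec()
    print('t %.2f'%s['time'],'pos',s['tool_pos'].round(4),'yaw',np.arctan2(T[1,1],T[0,1]).round(4),'F',s['wrist_force'].round(1),'w',round(s['width']*8.54,2),'q',s['q'].round(2))
    print('dp cm',(T.T@d*100).round(2),'rot',r.round(3),'dist',np.linalg.norm(d).round(3))
E
python3 -c "
from h import *
go(.525,-.186,.22,.10)"
```

```text
t 0.15 pos [0.292  0.608  0.2442] yaw 1.123 F [-0.8  0.1  0.8] w 8.5 q [ 1.09  0.26  1.61  0.    1.27 -0.04]
dp cm [  2.53 -61.48  55.38] rot [1.023e+00 1.000e-03 2.000e-03] dist 0.828
```

```bash
python3 -m creep '[{"grip":3.0,"dp":[0.6,-15,13.5],"rotation":[0.4,0,0]},{"grip":3.0,"dp":[0.6,-15,13.5],"rotation":[0.4,0,0]},{"grip":3.0,"dp":[0.6,-15,13.5],"rotation":[0.4,0,0]},{"grip":3.0,"dp":[0.6,-15,13.5],"rotation":[0.4,0,0]},{"grip":3.0,"dp":[0.6,-15,13.5],"rotation":[0.4,0,0]}]' 30
python3 -c "
from h import *
go(.525,-.186,.22,.10)"
```

```text
time: 0.57
tool_pos: [0.349, 0.4122, 0.2386]
tcp_rot: [0.662, 1.467, -0.664]
wrist_force: [0.3, 0.3, 0.5]
width: 0.352
t 0.57 pos [0.349  0.4122 0.2386] yaw 0.7219 F [0.3 0.3 0.5] w 3.01 q [ 0.82  0.01  1.9  -0.    1.23  0.1 ]
dp cm [  1.94 -26.31  56.52] rot [0.622 0.001 0.001] dist 0.624
```

```bash
python3 -m creep '[{"grip":3.0,"dp":[0.6,-8.4,18.2],"rotation":[0.4,0,0]},{"grip":3.0,"dp":[0.6,-8.4,18.2],"rotation":[0.4,0,0]},{"grip":3.0,"dp":[0.6,-8.4,18.2],"rotation":[0.4,0,0]},{"grip":3.0,"dp":[0.6,-8.4,18.2],"rotation":[0.4,0,0]},{"grip":3.0,"dp":[0.6,-8.4,18.2],"rotation":[0.4,0,0]}]'
python3 -c "
from h import *
go(.525,-.186,.22,.10)"
```

```text
time: 0.98
tool_pos: [0.4063, 0.2201, 0.233]
tcp_rot: [0.969, 1.344, -0.97]
wrist_force: [-0.9, 0.2, -0.5]
width: 0.352
t 0.98 pos [0.4063 0.2201 0.233 ] yaw 0.3213 F [-0.9  0.2 -0.5] w 3.0 q [ 0.44 -0.14  2.05 -0.    1.23  0.12]
dp cm [ 1.33 -1.57 42.28] rot [0.221 0.001 0.   ] dist 0.423
```

```bash
python3 -m creep '[{"grip":3.0,"dp":[0.6,-0.8,20.5],"rotation":[0.221,0,0]},{"grip":3.0,"dp":[0.6,-0.8,20.5],"rotation":[0.221,0,0]},{"grip":3.0,"dp":[0.6,-0.8,20.5],"rotation":[0.221,0,0]},{"grip":3.0,"dp":[0.6,-0.8,20.5],"rotation":[0.221,0,0]},{"grip":3.0,"dp":[0.6,-0.8,20.5],"rotation":[0.221,0,0]}]'
python3 -c "
from h import *
go(.525,-.186,.22,.10)"
```

```text
time: 1.4
tool_pos: [0.4639, 0.0235, 0.2273]
tcp_rot: [1.134, 1.255, -1.134]
wrist_force: [0.4, -0.1, -0.0]
width: 0.348
t 1.40 pos [0.4639 0.0235 0.2273] yaw 0.1017 F [ 0.4 -0.1 -0. ] w 2.97 q [-0.   -0.13  2.06 -0.    1.21 -0.1 ]
dp cm [ 0.73  3.95 21.46] rot [ 0.002  0.    -0.   ] dist 0.218
```

```bash
python3 -m creep '[{"grip":3.0,"dp":[0.7,3.5,21.4],"rotation":[0,0,0]},{"grip":3.0,"dp":[0.7,3.5,21.4],"rotation":[0,0,0]},{"grip":3.0,"dp":[0.7,3.5,21.4],"rotation":[0,0,0]},{"grip":3.0,"dp":[0.7,3.5,21.4],"rotation":[0,0,0]},{"grip":3.0,"dp":[0.7,3.5,21.4],"rotation":[0,0,0]}]'
cat > snap.py <<'E'
import sys,numpy as np,cv2
from workcell import bot
def snap(n,tag):
    c=bot.get_calibration(n); p,d=bot.read_camera(n)
    np.savez(f"/tmp/{tag}.npz",p=p,d=d,**{k:np.array(v) for k,v in c.items()})
    cv2.imwrite(f"pics/{tag}.png",np.clip(p[:,:,::-1]*1.5,0,255).astype(np.uint8))
for a in sys.argv[1:]: snap(*a.split(':'))
E
python3 snap.py wrist:w1
python3 -c "
from h import *
go(.533,-.185,.05,.10)"
```

```text
time: 1.82
tool_pos: [0.5181, -0.1773, 0.2203]
tcp_rot: [1.134, 1.256, -1.134]
wrist_force: [1.4, 0.8, -0.2]
width: 0.356
t 1.87 pos [ 0.5201 -0.1843  0.2202] yaw 0.0991 F [ 2.9 -6.3  0.7] w 2.98 q [-0.38  0.05  1.9  -0.01  1.19 -0.48]
dp cm [17.03  1.26  0.09] rot [-0.001  0.006 -0.001] dist 0.171
```

View pics/w1.png

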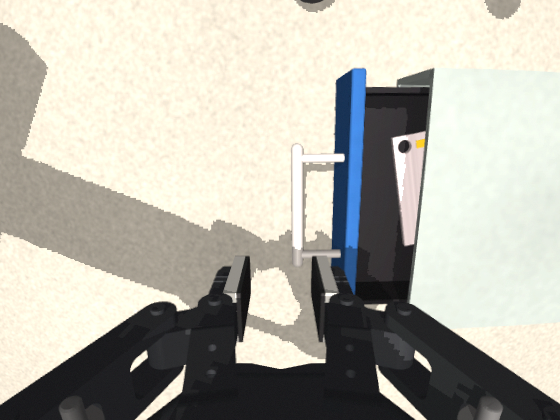

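The wrist view shows the bar at u≈297, from v≈147 to 263, parallel to the tool. The yellow stripe is on the far (+y) end of the plate.

```bash
python3 snap.py wrist:w2; python3 - <<'E'
from h import *
c=load('w2'); crop(c['p'],270,120,110,170,4,'pics/w2c.png')
e=bp(load('w1'),[(297,147),(297,262)],.058);print(e, e.mean(0),np.linalg.norm(e[1]-e[0]))
go(.533,-.185,.05,.10)
E
```

```text
[[ 0.52793319 -0.12928949  0.058     ]
 [ 0.54117621 -0.24184139  0.058     ]] [ 0.5345547  -0.18556544  0.058     ] 0.11332832047321684
t 1.92 pos [ 0.5191 -0.1806  0.2202] yaw 0.0967 F [-0.   0.6 -0.9] w 3.02 q [-0.38  0.04  1.9  -0.    1.19 -0.47]
dp cm [17.02  1.34  0.53] rot [-0.003  0.002 -0.   ] dist 0.171
```

View pics/w2c.png

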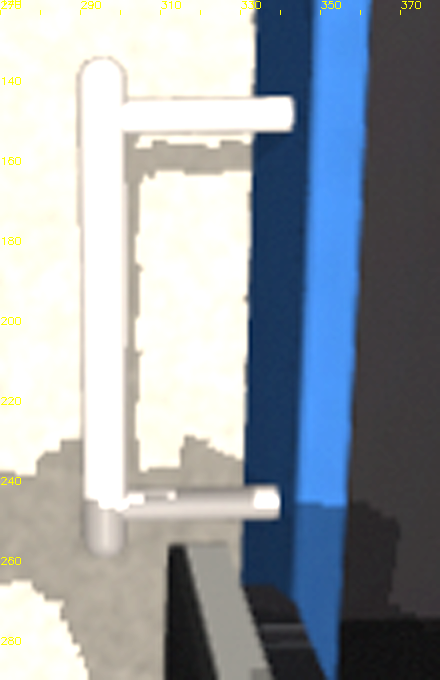

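```bash
python3 -c "
from h import *
go(.534,-.185,.05,.115)"
python3 -m creep '[{"grip":3.0,"dp":[4,1.4,0.6],"rotation":[-0.018,0,0]},{"grip":3.0,"dp":[8,1.4,0.6],"rotation":[-0.018,0,0]},{"grip":3.0,"dp":[10,1.4,0.6],"rotation":[-0.018,0,0]},{"grip":3.0,"dp":[11,1.4,0.6],"rotation":[-0.018,0,0]},{"grip":3.0,"dp":[11,1.4,0.6],"rotation":[-0.018,0,0]}]'
python3 -c "
from h import *
go(.534,-.185,.05,.115)"
python3 snap.py wrist:w3
```

```text
t 1.92 pos [ 0.5191 -0.1806  0.2202] yaw 0.0967 F [-0.   0.6 -0.9] w 3.02 q [-0.38  0.04  1.9  -0.    1.19 -0.47]
dp cm [17.02  1.44  0.54] rot [-0.018  0.002 -0.   ] dist 0.171
time: 2.33
tool_pos: [0.5303, -0.1782, 0.1073]
tcp_rot: [1.119, 1.27, -1.123]
wrist_force: [0.1, 0.2, -0.7]
width: 0.35
t 2.33 pos [ 0.5303 -0.1782  0.1073] yaw 0.1203 F [ 0.1  0.2 -0.7] w 2.99 q [-0.37  0.18  1.98  0.    0.99 -0.49]
dp cm [5.73 0.32 0.74] rot [ 0.005 -0.003  0.006] dist 0.058
```

View pics/w3.png

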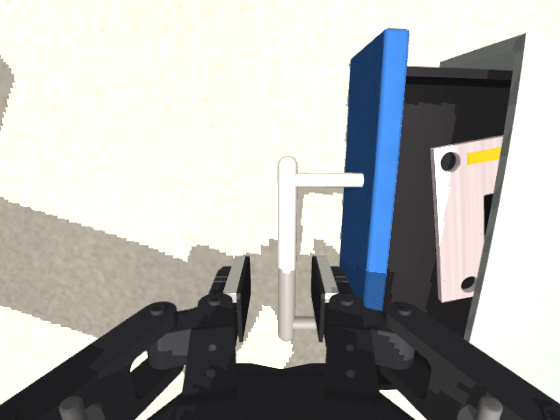

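The bar lies between the open jaws, at u≈287 against jaw edges at 250 and 313. Descending.

```bash

python3 -m creep '[{"grip":3.0,"dp":[3,0.3,0.5],"rotation":[0,0,0]},{"grip":3.0,"dp":[5.6,0.3,0.5],"rotation":[0,0,0]},{"grip":3.0,"dp":[5.6,0.3,0.5],"rotation":[0,0,0]},{"grip":0.8,"dp":[5.6,0.3,0.5],"rotation":[0,0,0]},{"grip":0.8,"dp":[5.6,0.3,0.5],"rotation":[0,0,0]}]' 40
python3 -m creep '[{"grip":0.8,"dp":[0,0,0],"rotation":[0,0,0]},{"grip":0.8,"dp":[0,0,0],"rotation":[0,0,0]}]' 40
python3 -c "
from h import *
go(.534-.13,-.185-.013,.05,.115)"
```

```text
time: 2.8
tool_pos: [0.5371, -0.1844, 0.0565]
tcp_rot: [1.12, 1.262, -1.12]
wrist_force: [-0.5, 0.6, -5.4]
width: 0.114
time: 2.97
tool_pos: [0.5371, -0.1844, 0.0564]
tcp_rot: [1.121, 1.262, -1.119]
wrist_force: [-1.7, 2.2, 2.1]
width: 0.109
t 2.97 pos [ 0.5371 -0.1844  0.0564] yaw 0.12 F [-1.7  2.2  2.1] w 0.93 q [-0.37  0.25  2.    0.    0.89 -0.49]
dp cm [  0.62 -13.38  -0.24] rot [ 0.005  0.001 -0.002] dist 0.134
```

```bash

python3 -m creep '[{"grip":0.8,"dp":[0,-1,0],"rotation":[0,0,0]},{"grip":0.8,"dp":[0,-3,0],"rotation":[0,0,0]},{"grip":0.8,"dp":[0,-5,0],"rotation":[0,0,0]},{"grip":0.8,"dp":[0,-7,0],"rotation":[0,0,0]},{"grip":0.8,"dp":[0,-9,0],"rotation":[0,0,0]}]' 40
python3 -c "
from h import *
go(.534-.13,-.185-.013,.05,.115)"
python3 snap.py top:t1 wrist:w4
```

```text
time: 3.38
tool_pos: [0.4489, -0.195, 0.0564]
tcp_rot: [1.123, 1.259, -1.117]
wrist_force: [3.2, 4.5, 0.9]
width: 0.104
t 3.38 pos [ 0.4489 -0.195   0.0564] yaw 0.1195 F [3.2 4.5 0.9] w 0.89 q [-0.46  0.11  2.17  0.    0.85 -0.58]
dp cm [ 0.61 -4.5  -0.23] rot [ 0.004  0.001 -0.006] dist 0.045
```

View pics/w4.png

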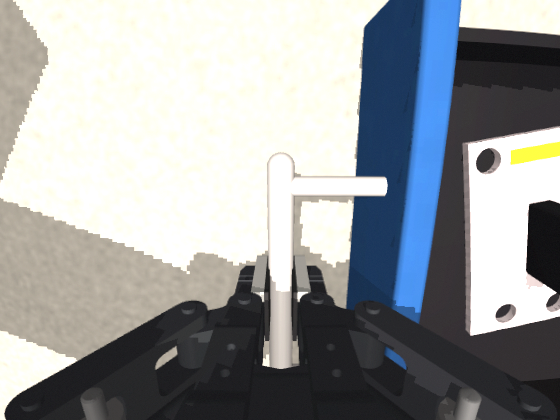

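View pics/t1.png

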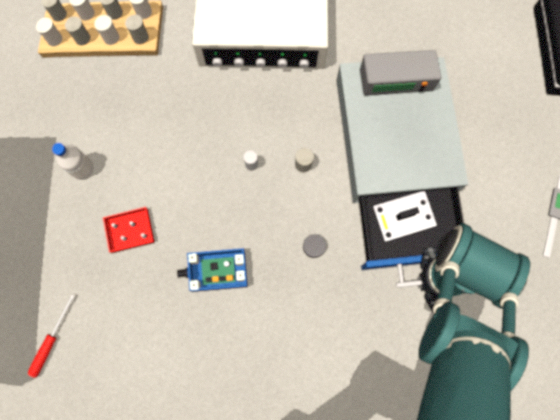

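The drawer is following the hand and the plate is now visible. Continuing to the stop, slower.

```bash

python3 -m creep '[{"grip":0.8,"dp":[0,-1,0],"rotation":[0,0,0]},{"grip":0.8,"dp":[0,-1.7,0],"rotation":[0,0,0]},{"grip":0.8,"dp":[0,-2.3,0],"rotation":[0,0,0]},{"grip":0.8,"dp":[0,-2.8,0],"rotation":[0,0,0]}]' 40
python3 -c "
from h import *
go(.534-.13,-.185-.013,.05,.115)"
python3 -m creep '[{"grip":0.8,"dp":[0,-0.4,0],"rotation":[0,0,0]},{"grip":0.8,"dp":[0,-0.8,0],"rotation":[0,0,0]}]' 40
python3 -c "
from h import *
go(.534-.13,-.185-.013,.05,.115)"
```

```text
time: 3.82
tool_pos: [0.4209, -0.1983, 0.0564]
tcp_rot: [1.123, 1.259, -1.118]
wrist_force: [2.4, 5.3, 2.0]
width: 0.107
t 3.82 pos [ 0.4209 -0.1983  0.0564] yaw 0.119 F [2.4 5.3 2. ] w 0.91 q [-0.5   0.07  2.21  0.    0.85 -0.62]
dp cm [ 0.63 -1.68 -0.23] rot [ 0.004  0.001 -0.005] dist 0.018
time: 3.98
tool_pos: [0.4174, -0.1989, 0.0566]
tcp_rot: [1.13, 1.251, -1.113]
wrist_force: [29.2, 15.3, -20.7]
width: 0.109
t 3.98 pos [ 0.4174 -0.1989  0.0566] yaw 0.1159 F [ 29.2  15.3 -20.7] w 0.93 q [-0.5   0.06  2.23  0.01  0.84 -0.63]
dp cm [ 0.64 -1.33 -0.24] rot [ 0.001  0.001 -0.015] dist 0.015
```

```bash

python3 -m creep '[{"grip":0.8,"dp":[0,0,0],"rotation":[0,0,0]},{"grip":0.8,"dp":[0,0.2,0],"rotation":[0,0,0]},{"grip":2.6,"dp":[0,0.4,0],"rotation":[0,0,0]},{"grip":3,"dp":[0,0.4,0],"rotation":[0,0,0]}]' 40
python3 -m creep '[{"grip":3.0,"dp":[0,0,0],"rotation":[0,0,0]}]' 40
python3 snap.py top:t2 wrist:w5
python3 -c "
from h import *
go(.53,-.17,.2,.115)"
```

```text
time: 4.32
tool_pos: [0.4169, -0.1997, 0.056]
tcp_rot: [1.12, 1.26, -1.119]
wrist_force: [-0.0, 0.3, -0.1]
width: 0.348
time: 4.4
tool_pos: [0.4161, -0.1996, 0.0555]
tcp_rot: [1.12, 1.261, -1.12]
wrist_force: [0.8, -0.4, -0.2]
width: 0.351
t 4.50 pos [ 0.4155 -0.1994  0.0551] yaw 0.12 F [-0.4 -0.3 -0.2] w 3.0 q [-0.5   0.07  2.22 -0.    0.85 -0.62]
dp cm [-14.48  11.73  -1.54] rot [ 0.005  0.001 -0.001] dist 0.187
```

View pics/w5.png

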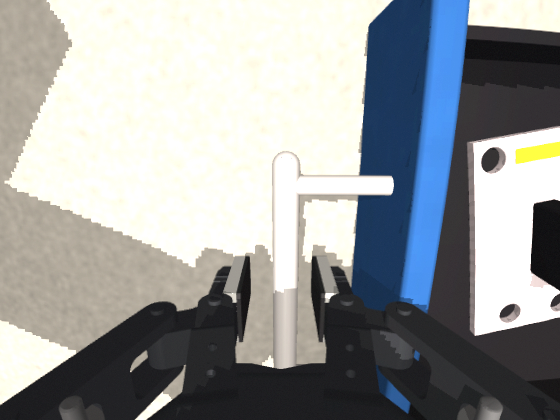

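View pics/t2.png

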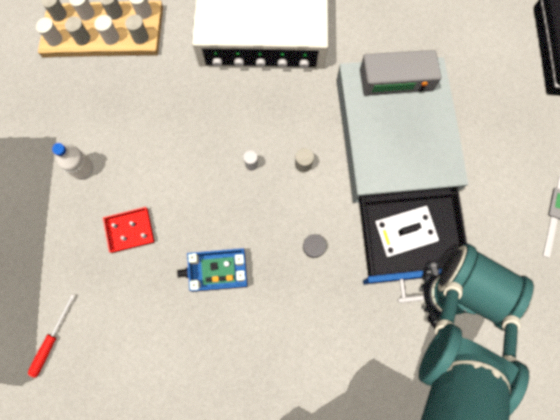

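The drawer's front compartment is fully outside the cabinet; in the top view the plate is at about (407,231) with its stripe on the left (+y). Going straight up, then measuring the plate.

```bash

python3 -m creep '[{"grip":3.0,"dp":[-4,0,0],"rotation":[0,0,0]},{"grip":3.0,"dp":[-8,0,0],"rotation":[0,0,0]},{"grip":3.0,"dp":[-12,0,0],"rotation":[0,0,0]},{"grip":3.0,"dp":[-14.5,3,0],"rotation":[0,0,0]},{"grip":5,"dp":[-14.5,3,0],"rotation":[0,0,0]}]'
python3 - <<'E'
from h import *
c=load('t2'); crop(c['p'],370,195,75,65,10,'pics/t2c.png')
E
```

```text
time: 4.92
tool_pos: [0.4522, -0.1979, 0.2079]
tcp_rot: [1.122, 1.247, -1.113]
wrist_force: [0.5, -0.3, 0.3]
width: 0.48
```

View pics/t2c.png

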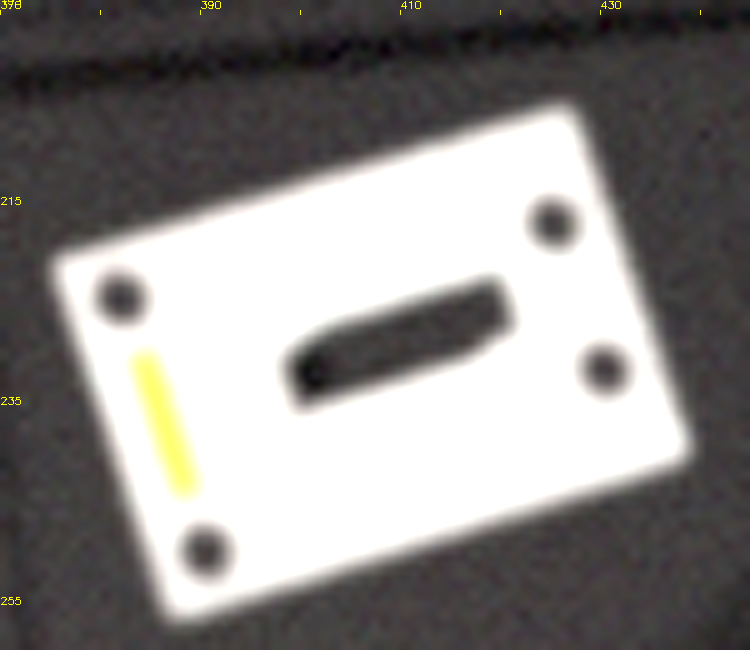

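```bash
cat >> h.py <<'E'
M=np.array([[29,49],[-29,49],[-17,-49],[17,-49]])/1e3
def fit(h,m=M):
    h=np.asarray(h)[:,:2]; mc,hc=m.mean(0),h.mean(0); A=(m-mc).T@(h-hc); th=np.arctan2(A[0,1]-A[1,0],A[0,0]+A[1,1])
    Q=np.array([[np.cos(th),-np.sin(th)],[np.sin(th),np.cos(th)]]); t=hc-Q@mc
    return t,th,((m@Q.T+t-h)*1e3).round(2)
E
python3 - <<'E'
from h import *
h=bp(load('t2'),[(381.75,224.35),(390.15,249.65),(430.05,231.55),(424.85,216.85)],.021)
t,th,r=fit(h);print('cover',t,th,r)
go(*t,.16,th)
E
python3 snap.py wrist:w6
```

```text
cover [ 0.56196511 -0.17005616] 0.3122282353512815 [[ 0.02  0.21]
 [-0.08  0.03]
 [ 0.12 -0.  ]
 [-0.05 -0.24]]
t 4.92 pos [ 0.4522 -0.1979  0.2079] yaw 0.1196 F [ 0.5 -0.3  0.3] w 4.1 q [-0.46 -0.07  2.04  0.    1.15 -0.58]
dp cm [ 4.94 11.16 -1.49] rot [-0.193  0.01  -0.014] dist 0.123
```

View pics/w6.png

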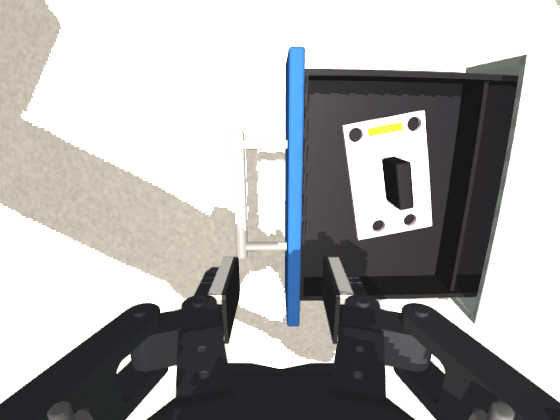

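```bash

python3 -m creep '[{"grip":4,"dp":[2,4,-0.5],"rotation":[-0.1,0,0]},{"grip":4,"dp":[4,8,-1],"rotation":[-0.193,0,0]},{"grip":4,"dp":[6,11.2,-1.5],"rotation":[-0.193,0,0]},{"grip":4,"dp":[7.5,11.2,-1.5],"rotation":[-0.193,0,0]},{"grip":4,"dp":[7.5,11.2,-1.5],"rotation":[-0.193,0,0]}]'
python3 -m creep '[{"grip":4,"dp":[0,0,0],"rotation":[0,0,0]}]'
python3 -c "
from h import *
go(.562,-.170,.042,.312)"
python3 snap.py wrist:w7
```

```text
time: 5.38
tool_pos: [0.5515, -0.1653, 0.1184]
tcp_rot: [0.973, 1.352, -0.978]
wrist_force: [-1.3, -0.4, -0.8]
width: 0.469
time: 5.47
tool_pos: [0.5517, -0.1664, 0.1216]
tcp_rot: [0.974, 1.348, -0.978]
wrist_force: [0.0, -0.5, 0.4]
width: 0.467
t 5.47 pos [ 0.5517 -0.1664  0.1216] yaw 0.3135 F [ 0.  -0.5  0.4] w 3.99 q [-0.34  0.19  1.93 -0.    1.02 -0.65]
dp cm [7.95 0.92 0.69] rot [ 0.001 -0.004  0.006] dist 0.08
```

View pics/w7.png

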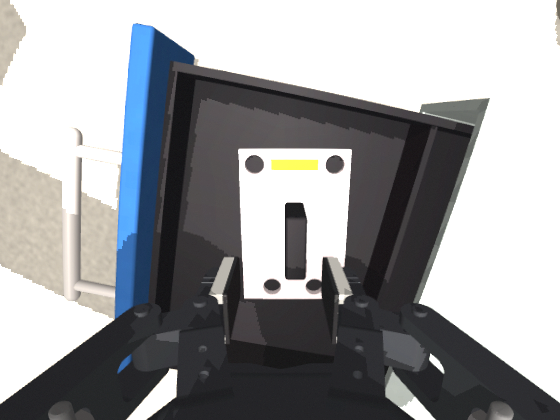

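The plate is square to the tool: holes at (335,164), (255,164), (272,286) and (314,286), grip at (295,240).

```bash
python3 - <<'E'
from h import *
t,th,r=fit(bp(load('w7'),[(335,164),(255,164),(272,286),(314,286)],.021));print('cover wrist',t,th,r)
go(*((t+[.562,-.170])/2),.042,th)
E
```

```text
cover wrist [ 0.56326449 -0.17167226] 0.3120029673801166 [[ 0.22 -0.35]
 [-0.14 -0.22]
 [-0.05  0.36]
 [-0.03  0.21]]
t 5.52 pos [ 0.5525 -0.1669  0.1233] yaw 0.3129 F [-0.3  0.4 -0. ] w 4.02 q [-0.34  0.19  1.93 -0.    1.02 -0.65]
dp cm [8.12 0.87 0.7 ] rot [ 0.001 -0.002  0.003] dist 0.082
```

```bash

python3 -m creep '[{"grip":4,"dp":[3,0.8,0.6],"rotation":[0,0,0]},{"grip":4,"dp":[4.5,0.8,0.6],"rotation":[0,0,0]},{"grip":4,"dp":[5.5,0.8,0.6],"rotation":[0,0,0]},{"grip":4,"dp":[5.5,0.8,0.6],"rotation":[0,0,0]},{"grip":4,"dp":[5.5,0.8,0.6],"rotation":[0,0,0]}]'
python3 -c "
from h import *
go(.5627,-.1708,.042,.312)"
python3 snap.py wrist:w8
```

```text
time: 5.93
tool_pos: [0.5632, -0.1707, 0.0702]
tcp_rot: [0.976, 1.341, -0.976]
wrist_force: [0.5, -0.3, -0.1]
width: 0.465
t 5.93 pos [ 0.5632 -0.1707  0.0702] yaw 0.3122 F [ 0.5 -0.3 -0.1] w 3.98 q [-0.34  0.27  1.95 -0.    0.93 -0.65]
dp cm [ 2.82 -0.05 -0.  ] rot [ 0. -0.  0.] dist 0.028
```

View pics/w8.png

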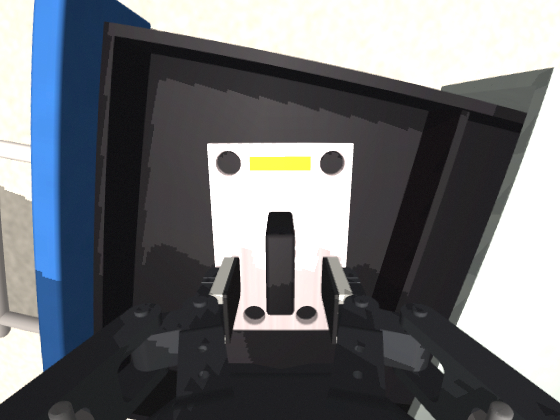

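Block at u≈280, centred between the jaws. Lowering and closing.

```bash

python3 -m creep '[{"grip":4,"dp":[1.5,0,0],"rotation":[0,0,0]},{"grip":4,"dp":[2.7,0,0],"rotation":[0,0,0]},{"grip":4,"dp":[2.7,0,0],"rotation":[0,0,0]},{"grip":1.0,"dp":[2.7,0,0],"rotation":[0,0,0]},{"grip":1.0,"dp":[2.7,0,0],"rotation":[0,0,0]}]' 70
python3 -m creep '[{"grip":1.0,"dp":[0,0,0],"rotation":[0,0,0]},{"grip":1,"dp":[0,0,0],"rotation":[0,0,0]},{"grip":1,"dp":[0,0,0],"rotation":[0,0,0]}]' 70
python3 -c "
from h import *
go(.5627,-.1708,.14,.312)"
python3 -m creep '[{"grip":1.0,"dp":[-1,0,0],"rotation":[0,0,0]},{"grip":1,"dp":[-3,0,0],"rotation":[0,0,0]},{"grip":1,"dp":[-6,0,0],"rotation":[0,0,0]},{"grip":1,"dp":[-9,0,0],"rotation":[0,0,0]},{"grip":1,"dp":[-11,0,0],"rotation":[0,0,0]}]' 70
python3 -m creep '[{"grip":1.0,"dp":[0,0,0],"rotation":[0,0,0]},{"grip":1,"dp":[0,0,0],"rotation":[0,0,0]},{"grip":1,"dp":[0,0,0],"rotation":[0,0,0]}]' 70
python3 snap.py wrist:w9 top:t3
python3 -c "
from h import *
go(.468,.238,.14,.113)"
```

```text
time: 6.4
tool_pos: [0.5641, -0.1704, 0.043]
tcp_rot: [0.976, 1.341, -0.975]
wrist_force: [1.3, -0.4, 0.2]
width: 0.198
time: 6.65
tool_pos: [0.5645, -0.1705, 0.0434]
tcp_rot: [0.976, 1.34, -0.975]
wrist_force: [-0.0, -0.1, 3.1]
width: 0.153
t 6.65 pos [ 0.5645 -0.1705  0.0434] yaw 0.3131 F [-0.  -0.1  3.1] w 1.31 q [-0.34  0.31  1.96 -0.    0.88 -0.65]
dp cm [-9.67 -0.17 -0.02] rot [ 0.001  0.001 -0.001] dist 0.097
time: 7.07
tool_pos: [0.5646, -0.1705, 0.1556]
tcp_rot: [0.976, 1.339, -0.975]
wrist_force: [-0.0, -0.5, -1.4]
width: 0.154
time: 7.32
tool_pos: [0.5626, -0.1698, 0.151]
tcp_rot: [0.975, 1.344, -0.977]
wrist_force: [-1.1, 0.5, -3.4]
width: 0.15
t 7.42 pos [ 0.562  -0.1697  0.1499] yaw 0.3129 F [ 0.   0.5 -2.6] w 1.33 q [-0.34  0.18  1.89  0.    1.08 -0.65]
dp cm [  1.1    3.61 -41.68] rot [ 0.2   -0.002  0.004] dist 0.419
```

View pics/w9.png

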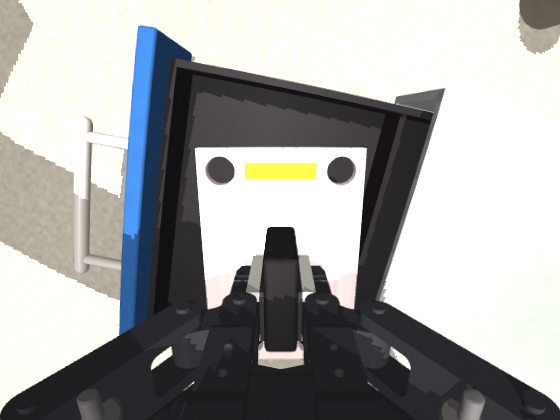

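View pics/t3.png

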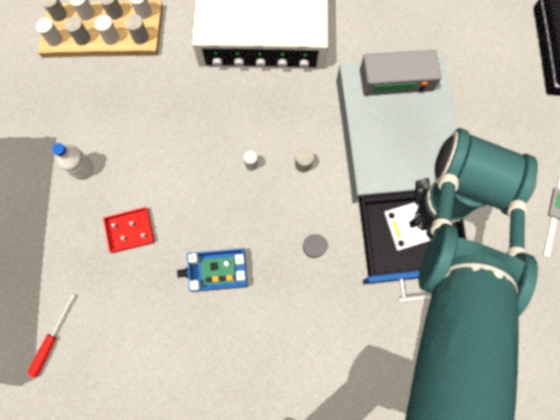

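The plate is held level and clear of the drawer, and nothing else has moved. Carrying it towards the housing at the same height.

```bash

python3 -m creep '[{"grip":1.0,"dp":[0,0.2,-2],"rotation":[0.03,0,0]},{"grip":1,"dp":[0,0.4,-5],"rotation":[0.07,0,0]},{"grip":1,"dp":[0,0.7,-8],"rotation":[0.1,0,0]},{"grip":1,"dp":[0,1,-11],"rotation":[0.15,0,0]},{"grip":1,"dp":[0,1.2,-14],"rotation":[0.2,0,0]}]' 70
python3 -c "
from h import *
go(.468,.238,.15,.113)"
```

```text
time: 7.83
tool_pos: [0.5304, -0.0322, 0.1503]
tcp_rot: [1.127, 1.262, -1.13]
wrist_force: [-0.7, -0.6, -2.9]
width: 0.154
t 7.83 pos [ 0.5304 -0.0322  0.1503] yaw 0.1098 F [-0.7 -0.6 -2.9] w 1.31 q [-0.11  0.08  2.01  0.    1.06 -0.22]
dp cm [  0.07  -3.25 -27.54] rot [-0.003 -0.001  0.004] dist 0.277
```

```bash

python3 -m creep '[{"grip":1.0,"dp":[0,-0.4,-3],"rotation":[0,0,0]},{"grip":1,"dp":[0,-0.8,-6],"rotation":[0,0,0]},{"grip":1,"dp":[0,-1.2,-9],"rotation":[0,0,0]},{"grip":1,"dp":[0,-1.6,-12],"rotation":[0,0,0]},{"grip":1,"dp":[0,-1.8,-15],"rotation":[0,0,0]}]' 70
python3 -m creep '[{"grip":1.0,"dp":[0,-0.3,-3],"rotation":[0,0,0]},{"grip":1,"dp":[0,-0.8,-6],"rotation":[0,0,0]},{"grip":1,"dp":[0,-1.2,-9],"rotation":[0,0,0]},{"grip":1,"dp":[0,-1.4,-11],"rotation":[0,0,0]},{"grip":1,"dp":[0,-1.4,-12],"rotation":[0,0,0]}]' 70
python3 -m creep '[{"grip":1.0,"dp":[0,0,0],"rotation":[0,0,0]},{"grip":1,"dp":[0,0,0],"rotation":[0,0,0]},{"grip":1,"dp":[0,0,0],"rotation":[0,0,0]}]' 70
python3 -c "
from h import *
go(.468,.238,.15,.113)"
python3 snap.py wrist:w10 top:t4 scene:s4
```

```text
time: 8.25
tool_pos: [0.4951, 0.1146, 0.1504]
tcp_rot: [1.123, 1.263, -1.129]
wrist_force: [0.1, 0.3, -3.7]
width: 0.154
time: 8.67
tool_pos: [0.4678, 0.2331, 0.1505]
tcp_rot: [1.122, 1.264, -1.127]
wrist_force: [-0.2, 0.4, -3.0]
width: 0.154
time: 8.92
tool_pos: [0.4698, 0.2301, 0.1517]
tcp_rot: [1.124, 1.261, -1.127]
wrist_force: [0.4, 0.1, -2.9]
width: 0.151
t 8.92 pos [0.4698 0.2301 0.1517] yaw 0.1127 F [ 0.4  0.1 -2.9] w 1.29 q [ 0.41  0.06  2.02 -0.    1.06  0.3 ]
dp cm [ 0.17 -0.09 -0.8 ] rot [-0.     0.001  0.001] dist 0.008
```

View pics/w10.png

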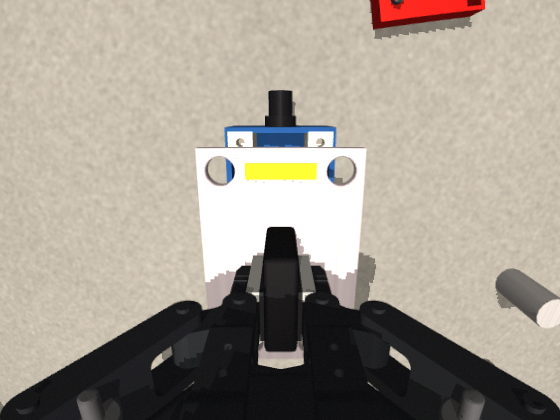

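View pics/t4.png

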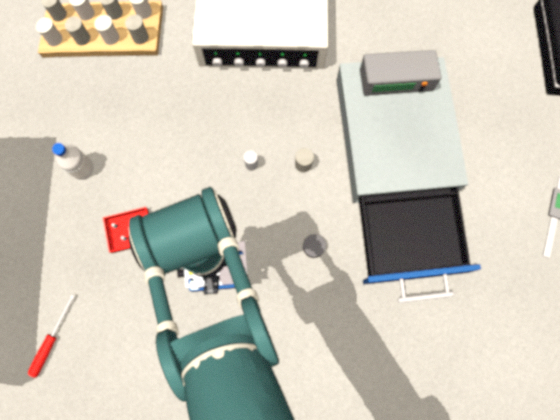

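View pics/s4.png

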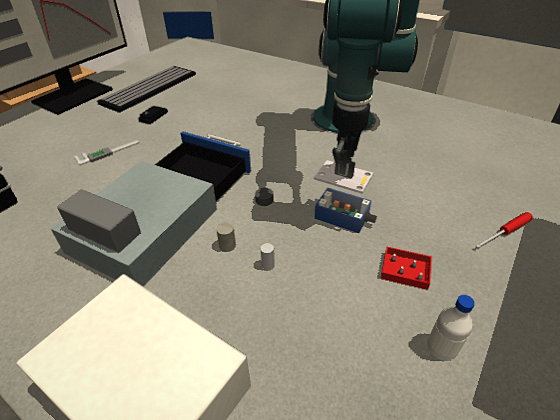

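Wrist view: the threaded holes at the gland end are at about (241,142) and (320,142), the plate holes at (220,170) and (342,170). I'll enlarge to measure both.

```bash
python3 - <<'E'
from h import *
c=load('w10'); crop((c['p']*.8).astype('uint8'),190,115,180,75,4,'pics/w10c.png')
E
```

```text
(no output)
```

View pics/w10c.png

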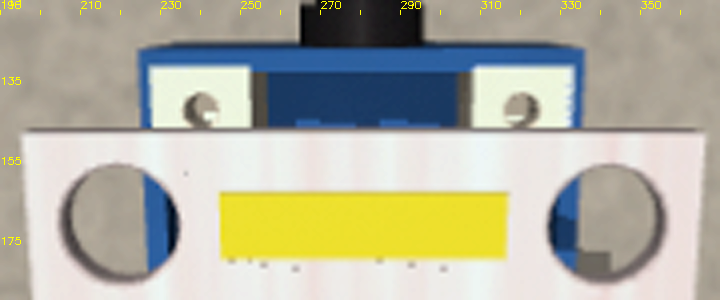

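```bash
python3 - <<'E'
from h import *
c=load('w10')
H=bp(c,[(319.6,141.85),(240.1,141.85)],.045)[:,:2]
def f2(h,m=M[:2]):
    d=h[0]-h[1];th=np.arctan2(d[1],d[0]);Q=np.array([[np.cos(th),-np.sin(th)],[np.sin(th),np.cos(th)]])
    return h.mean(0)-Q@m.mean(0),th,np.linalg.norm(d)
print('housing',f2(H))
for z in (.125,.129,.133):
    C=bp(c,[(341.4,170.4),(219.7,170.4)],z)[:,:2]; print('cover',z,f2(C))
# depth check
print(c['d'][160:182,262:300].mean())
E
```

```text
housing (array([0.46820796, 0.23635476]), np.float64(0.11352131123693165), np.float64(0.057753104039720955))
cover 0.125 (array([0.46974714, 0.22864617]), np.float64(0.11378025079944529), np.float64(0.05999779016289803))
cover 0.129 (array([0.46968058, 0.22929372]), np.float64(0.11378025079944627), np.float64(0.05846534463096002))
cover 0.133 (array([0.46961401, 0.22994127]), np.float64(0.11378025079944537), np.float64(0.056932899099022))
0.15063237
```

```bash

python3 -m creep '[{"grip":1.0,"dp":[0.8,-0.1,-0.7],"rotation":[0,0,0]},{"grip":1,"dp":[2,-0.1,-0.7],"rotation":[0,0,0]},{"grip":1,"dp":[3.2,-0.1,-0.7],"rotation":[0,0,0]},{"grip":1,"dp":[4.3,-0.1,-0.7],"rotation":[0,0,0]},{"grip":1,"dp":[4.3,-0.1,-0.7],"rotation":[0,0,0]}]' 70
python3 -m creep '[{"grip":1.0,"dp":[0,0,0],"rotation":[0,0,0]},{"grip":1,"dp":[0,0,0],"rotation":[0,0,0]},{"grip":1,"dp":[0,0,0],"rotation":[0,0,0]},{"grip":1,"dp":[0,0,0],"rotation":[0,0,0]}]' 70
python3 snap.py wrist:w11
python3 - <<'E'
from h import *
go(.468,.237,.088,.1135)
c=load('w11'); crop((c['p']*.8).astype('uint8'),190,115,180,75,4,'pics/w11c.png')
E
```

```text
time: 9.48
tool_pos: [0.4655, 0.2368, 0.1055]
tcp_rot: [1.121, 1.263, -1.131]
wrist_force: [-0.9, 0.3, -3.5]
width: 0.157
time: 9.82
tool_pos: [0.4689, 0.2384, 0.1103]
tcp_rot: [1.127, 1.26, -1.124]
wrist_force: [-0.6, -0.3, -3.2]
width: 0.149
t 9.87 pos [0.4688 0.2384 0.1103] yaw 0.113 F [ 0.4  0.1 -2.2] w 1.28 q [ 0.42  0.11  2.05 -0.    0.98  0.31]
dp cm [ 2.23 -0.1   0.13] rot [-0.    -0.    -0.001] dist 0.022
```

View pics/w11c.png

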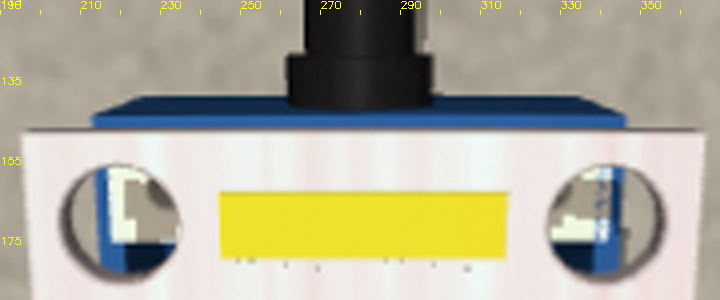

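```bash
python3 - <<'E'
from h import *
c=load('w11')
e=bp(c,[(346.3,143.4),(212.6,143.4)],.045);d=(e[0]-e[1])[:2]; th=np.arctan2(d[1],d[0]); print(np.linalg.norm(d),th)
print('housing from rim corners', e.mean(0)[:2]-.060*np.array([-np.sin(th),np.cos(th)]))
for z in (.087,.089):
    C=bp(c,[(341.4,170.4),(219.7,170.4)],z)[:,:2]; d=C[0]-C[1];th=np.arctan2(d[1],d[0]);print('cover',np.linalg.norm(d),th,C.mean(0)-.049*np.array([-np.sin(th),np.cos(th)]))
# threaded hole predicted px
for n,t in (('top',(.4678,.2379)),('wrist',(.4682,.2364))):
    Q=np.array([[np.cos(.1135),-np.sin(.1135)],[np.sin(.1135),np.cos(.1135)]]);P=M@Q.T+t
    print(n,proj(c,np.c_[P,np.full(4,.045)]).round(1).tolist())
E
```

```text
0.0804359174924414 0.11362804427335914
housing from rim corners [0.46839033 0.23601559]
cover 0.05873742522808455 0.11366675124479698 [0.46884496 0.23746488]
cover 0.057971404170779874 0.11366675124479725 [0.46880582 0.23778464]
top [[326.5, 158.4], [231.2, 158.4], [254.7, 299.9], [303.4, 299.9]]
wrist [[326.8, 160.9], [231.6, 160.9], [255.0, 301.8], [303.6, 301.8]]
```

```bash

python3 -m creep '[{"grip":1.0,"dp":[0.5,-0.05,0.15],"rotation":[0,0,0]},{"grip":1,"dp":[1,-0.05,0.15],"rotation":[0,0,0]},{"grip":1,"dp":[1.5,-0.05,0.15],"rotation":[0,0,0]},{"grip":1,"dp":[1.8,-0.05,0.15],"rotation":[0,0,0]},{"grip":1,"dp":[2.1,-0.05,0.15],"rotation":[0,0,0]}]' 70
python3 -m creep '[{"grip":1.0,"dp":[0,0,0],"rotation":[0,0,0]},{"grip":1,"dp":[0,0,0],"rotation":[0,0,0]},{"grip":1,"dp":[0,0,0],"rotation":[0,0,0]},{"grip":1,"dp":[0,0,0],"rotation":[0,0,0]},{"grip":1,"dp":[0,0,0],"rotation":[0,0,0]}]' 70
python3 snap.py wrist:w12 top:t12 scene:s12
python3 - <<'E'
from h import *
go(.468,.237,.088,.1135)
c=load('w12'); crop((c['p']*.8).astype('uint8'),190,115,180,75,4,'pics/w12c.png')
c=load('t12'); crop(c['p'],170,235,90,65,8,'pics/t12c.png')
c=load('s12'); crop(c['p'],300,150,90,90,8,'pics/s12c.png')
E
```

```text
time: 10.28
tool_pos: [0.4674, 0.2363, 0.0877]
tcp_rot: [1.125, 1.261, -1.126]
wrist_force: [-0.3, 0.2, -2.4]
width: 0.153
time: 10.7
tool_pos: [0.4681, 0.2367, 0.0889]
tcp_rot: [1.126, 1.26, -1.125]
wrist_force: [0.1, -0.1, -2.6]
width: 0.148
t 10.85 pos [0.468  0.2366 0.0888] yaw 0.1129 F [-0.  -0.4 -2.9] w 1.3 q [0.42 0.13 2.07 0.   0.94 0.31]
dp cm [ 0.08  0.   -0.04] rot [-0.001 -0.    -0.   ] dist 0.001
```

View pics/w12c.png

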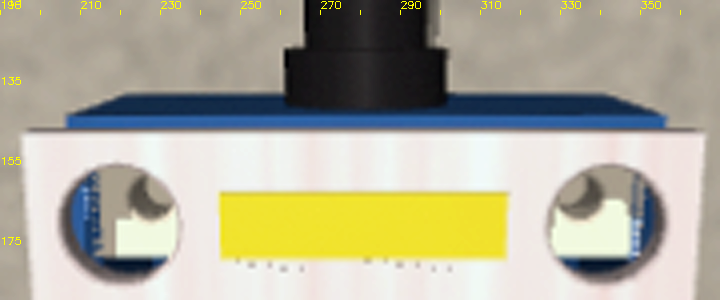

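View pics/t12c.png

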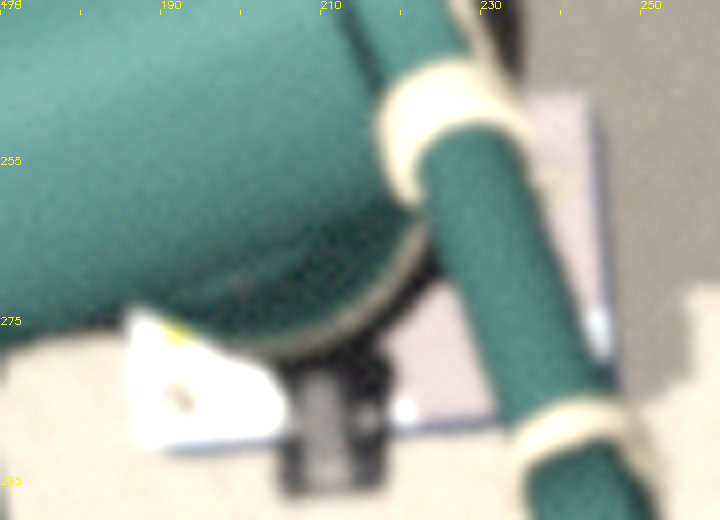

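View pics/s12c.png

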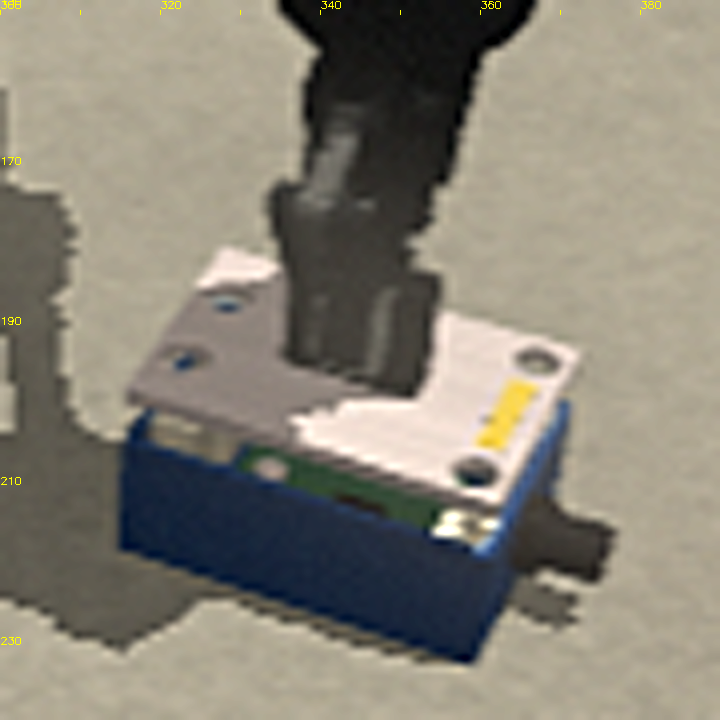

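Through the plate's gland-end holes the threaded holes show at about (227.9,163.4) and (334.6,163.4). I'll compare these numerically.

```bash
python3 - <<'E'
from h import *
c=load('w12')
def f(px,z,off=.049):
    C=bp(c,px,z)[:,:2]; d=C[0]-C[1];th=np.arctan2(d[1],d[0]);return C.mean(0)-off*np.array([-np.sin(th),np.cos(th)]),th.round(4),np.linalg.norm(d)
print('housing thr',f([(334.6,163.4),(227.9,163.4)],.045))
print('housing rim',f([(356.3,143.4),(206.2,143.4)],.045,.06))
for z in (.0665,.068): print('cover',f([(341.4,170.4),(219.7,170.4)],z))
for n,t in (('top',(.4678,.2379)),('wrist',(.4682,.2364))):
    Q=np.array([[np.cos(.1135),-np.sin(.1135)],[np.sin(.1135),np.cos(.1135)]]);P=M@Q.T+t
    print(n,proj(c,np.c_[P,np.full(4,.045)])[:2].round(1).tolist())
# top view check of hole1: plate top hole predicted if aligned
t=load('t12'); print('t hole1 px plate:',bp(t,[(170+178/8-.44,235+398/8-.44)],.067),'housing hole1 was [.43352,.28338]')
# depth-based plate level / clearance, wrist
K=np.array([[c['fx'],0,c['cx']],[0,c['fy'],c['cy']],[0,0,1]]);Rm=cv2.Rodrigues(c['rvec'])[0]
for (u,v) in [(205,152),(355,152),(280,155),(240,190),(320,190),(215,220),(345,220)]:
    n=cv2.undistortPoints(np.array([[[u,v]]],float),K,c['dist'])[0,0]; P=np.r_[n,1]*c['d'][v,u]; print(u,v,(Rm.T@(P-c['tvec'])).round(4))
E
```

```text
housing thr (array([0.46843941, 0.2362907 ]), np.float64(0.1138), np.float64(0.058014750517874615))
housing rim (array([0.46845946, 0.2360814 ]), np.float64(0.1139), np.float64(0.08043944843973033))
cover (array([0.46808933, 0.23589959]), np.float64(0.1138), np.float64(0.05836586542355722))
cover (array([0.46806128, 0.23613997]), np.float64(0.1138), np.float64(0.05779132578162344))
top [[333.9, 160.3], [227.0, 160.3]]
wrist [[334.2, 163.2], [227.5, 163.1]]
t hole1 px plate: [[0.43255278 0.28299311 0.067     ]] housing hole1 was [.43352,.28338]
205 152 [0.4262 0.2894 0.0675]
355 152 [0.4962 0.2974 0.0679]
280 155 [0.4614 0.2921 0.0692]
240 190 [0.4442 0.2732 0.0685]
320 190 [0.4825 0.2775 0.068 ]
215 220 [0.4329 0.2565 0.0679]
345 220 [0.4971 0.2639 0.0681]
```

```bash
python3 - <<'E'
from h import *
a=load('top0');b=load('t12')
e=bp(b,[(401.5,299),(451.5,294)],.058);print('handle now',e.mean(0),'moved',np.linalg.norm(e.mean(0)-[.5338,-.1851,.058]))
for n,(x,y,w,h) in dict(steel=(235,145,32,30),mortar=(290,142,32,34),platen=(298,232,34,28)).items():
    t=a['p'][y:y+h,x:x+w]; r=cv2.matchTemplate(b['p'][y-8:y+h+8,x-8:x+w+8],t,cv2.TM_CCOEFF_NORMED); print(n,cv2.minMaxLoc(r)[1::2])
from workcell import bot
s=bot.read_state();print(s['time'],s['joint_vel'].round(4),s['wrist_force'].round(1),s['width'])
E
```

```text
handle now [ 0.41745661 -0.20073512  0.058     ] moved 0.11738927593926272
steel (0.9979646801948547, (8, 8))
mortar (0.9976480007171631, (8, 8))
platen (0.7407227158546448, (7, 8))
10.85 [0.001  0.0003 0.001  0.0001 0.0018 0.0007] [-0.  -0.4 -2.9] 0.15178043991263462
```

View pics/t12.png

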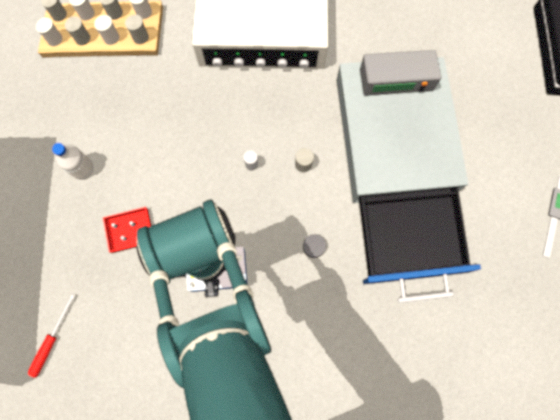

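```bash
python3 - <<'E'
from h import *
b=load('t12'); crop(b['p'],345,175,130,130,5,'pics/cab.png')
e=bp(b,[(357,199),(463,188)],.085);h=bp(b,[(426.5,296.5)],.058)[0]
d=(e[0]-e[1])[:2];d/=np.linalg.norm(d);v=(e[0]-h)[:2];print(e,abs(v[0]*d[1]-v[1]*d[0])-.054)
E
```

```text
[[ 0.61458099 -0.05149608  0.085     ]
 [ 0.64428038 -0.2791472   0.085     ]] 0.16066302836036447
```

View pics/cab.png

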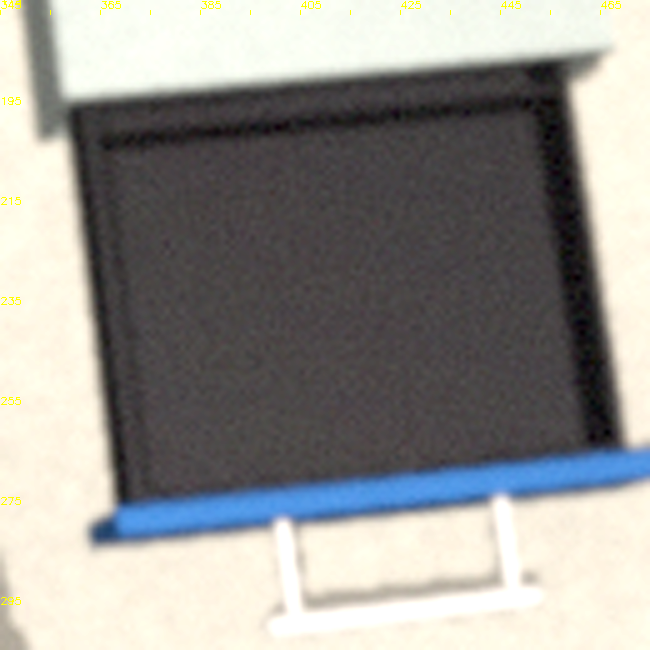

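```bash
python3 - <<'E'
from h import *
b=load('t12')
e=bp(b,[(357,195.6),(466.2,184.2)],.085);h=bp(b,[(426,296.8)],.058)[0]
d=(e[0]-e[1])[:2];d/=np.linalg.norm(d);v=(e[0]-h)[:2];print(abs(v[0]*d[1]-v[1]*d[0])-.054)
from workcell import bot
print(bot.finish_job())
E
```

```text
0.16846696217207305
the job is handed in; nothing more can be done
None
```

I pulled the drawer out by its bar until it hit the stop, then lifted the cover plate out by its black grip. I handed the job in after about 11 s, with the plate held still above the housing and the stripe end over the gland.

**Last checks**
- **Drawer:** the wrist force rose to about 39 N at the stop. The top camera measures it 168 mm out; a coarser first reading gave 161 mm.
- **Alignment:** the wrist camera puts the plate within about 0.5 mm of the housing, with matching yaw. The two threaded holes at the gland end show through the plate. At hole 1, the top camera agrees to about 1 mm. The other two holes were hidden by the hand, so their fit follows from the measured pose. The two cameras differ by about 1.5 mm on the housing's absolute position.
- **Height and level:** the underside is about 17 mm above the rim. Depth readings over the plate vary by less than 2 mm, so it is level.
- **Stillness:** joint speeds were almost zero, and the wrist force showed only the plate's weight.
- **Other objects:** both cylinders match their starting image exactly. The disc matches to within 1 pixel, although the arm's shadow fell on it and weakened the match. I checked the tray only by eye, partly behind the arm, and it looked unmoved.

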